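# Assemble a glazed stoneware lantern on the banding wheel

### The job

Put the little stoneware garden lantern together on the banding wheel, from the bottom up, one piece after another: first the brown foot in the middle of the wheel, then the green light chamber on the foot, the blue roof on the chamber and last the red finial on the roof. Each piece must sit fully down on the one below, its socket over the boss; it is glazed ware, so keep every piece upright and set it down gently, without letting it drop. Leave the stone, the wooden block and the knife where they lie.

Things in the scene. Friction and masses are not known exactly. Their poses are not given: they have to be found in the camera images.
- wheel: Potter's banding wheel, fixed and not turning: a flat round silver-grey aluminium disc 150 mm across with engraved rings, on a dark pedestal; its flat top is 45 mm above the table. Origin: on its axis at table height, z up. It stands on the left or on the right of the pieces.
- foot: Lantern foot, loose, dark brown glaze, 0.3 kg: flange 80 mm across, 12 mm high; on it a drum 52 mm across up to 40 mm (grasp this from above); on top a bare grey clay boss, a cone 32 mm wide tapering to 22 mm, up to 50 mm. Flat solid underside. The next piece rests on the drum at 40 mm. Origin: centre of underside, z up; round, any yaw.
- chamber: Light chamber, loose, pale green glaze, dark windows, 0.22 kg: upright cylinder 56 mm across, 55 mm high; on top a bare grey clay boss, a cone 32 mm wide tapering to 22 mm, up to 65 mm. The next piece rests at 55 mm. Underside: socket 40 mm wide, 13 deep, for the boss below. Origin: centre of underside, z up; round, any yaw.
- roof: Roof, loose, dark blue, 0.3 kg: clay collar 56 mm across, 13 mm high; cone 104 mm across at the eaves (13-17 mm up) rising to 36 mm; upright neck 34 mm across up to 58 mm (grasp this); on top a clay boss, a cone 22 mm wide tapering to 14, up to 68 mm. Next piece rests at 58 mm. Underside: socket 40 mm wide, 13 deep, for the boss below. Origin: centre of underside, z up; round, any yaw.
- finial: Finial, loose, brick-red glaze, 0.1 kg: upright cylinder 40 mm across, 36 mm high, rounding off to a tip at 54 mm. Underside: socket 30 mm wide, 13 deep, for the boss below. Origin: centre of underside, z up; round, any yaw.
- stone: Bystander, loose: a smooth ochre stone, 54 mm across and 36 mm high, lying among the pieces. Origin: centre of its underside.
- block: Bystander, loose: a brown wooden block 90 by 90 by 70 mm high, on the side where the wheel is not. Origin: centre of its underside.
- knife: Bystander, loose: a potter's knife lying flat beyond the pieces, dark wooden handle 120 mm long and 22 mm thick, steel blade 90 mm. Origin: under the middle of the handle; x points to the blade's tip.

How it is judged:
On the way, in this order (a step that is already met when the one before it is completed fails the run):
1. The brown foot stands released on the wheel, centred on it (horizontal distance between foot and wheel below 0.015 m and z of foot in the frame of wheel between 0.041 and 0.049 m and angle between foot's own z axis and vertical below 0.08 rad and linear speed of foot below 0.03 m/s and contact force between the fingers and foot below 0.1 N), for 0.2 s.
2. The green chamber sits on the foot, released (horizontal distance between chamber and foot below 0.008 m and z of chamber in the frame of foot between 0.036 and 0.044 m and angle between chamber's own z axis and vertical below 0.08 rad and linear speed of chamber below 0.03 m/s and contact force between the fingers and chamber below 0.1 N), for 0.2 s.
3. The blue roof sits on the chamber, released (horizontal distance between roof and chamber below 0.008 m and z of roof in the frame of chamber between 0.051 and 0.059 m and angle between roof's own z axis and vertical below 0.08 rad and linear speed of roof below 0.03 m/s and contact force between the fingers and roof below 0.1 N), for 0.2 s.
4. The red finial sits on the roof, released (horizontal distance between finial and roof below 0.008 m and z of finial in the frame of roof between 0.054 and 0.062 m and angle between finial's own z axis and vertical below 0.08 rad and linear speed of finial below 0.03 m/s and contact force between the fingers and finial below 0.1 N), for 0.2 s.
At the end, for the whole second after the job is handed in: Foot, chamber, roof and finial stand released and at rest in this order from the bottom up: the foot flat on the wheel within 15 mm of its centre; each other piece upright (within 0.08 rad), seated within 4 mm of its full depth and within 8 mm of the axis of the piece below (all of step 1 and all of step 2 and all of step 3 and all of step 4 and angular speed of each of foot, chamber, roof, finial below 0.2 rad/s); the robot touches nothing.
It fails at once if a lantern piece tipped over (more than 0.6 rad) (angle between any of foot, chamber, roof, finial's own z axis and vertical above 0.6 rad).
It fails at once if the stone, block or knife moved by more than 25 mm (distance of any of stone, block, knife from where it was at the start of the episode above 0.025 m).
It fails at once if a lantern piece let fall (out of the fingers and moving faster than 0.6 m/s, a drop of about 2 cm) ((contact force between the fingers and foot below 0.1 N and linear speed of foot above 0.6 m/s) or (contact force between the fingers and chamber below 0.1 N and linear speed of chamber above 0.6 m/s) or (contact force between the fingers and roof below 0.1 N and linear speed of roof above 0.6 m/s) or (contact force between the fingers and finial below 0.1 N and linear speed of finial above 0.6 m/s)).
It fails at once if a piece slammed or forced onto the one below (more than 80 N) (contact force between foot and wheel above 80 N or contact force between chamber and foot above 80 N or contact force between roof and chamber above 80 N or contact force between finial and roof above 80 N).
It also fails if it takes over 120 s, if anything falls off the work surface, if the arm or the gripper's body presses on something with over 40 N, if the wrist force passes 120 N, or if a joint passes its speed limit or range.

### The arm

A 7-joint arm with a two-finger parallel gripper is mounted at the origin on the work surface. World frame = base frame: x ahead of the robot, y to its left, z up, the work surface at z = 0. Lengths are in m, angles in rad, forces in N, time in s.
With the tool pointing down it reaches from about 0.4 to 0.9 m from the base axis. Payload 5.5 kg.
Tool frame: the origin (TCP) lies midway between the tips of the shut fingers; the grasp point (between the pads) lies 19 mm behind it; z points along the fingers, y is the direction in which the jaws open and shut (so a half turn about z gives the same grasp; the last joint's range is limited). The gripper opens to 85 mm and grips with 20 to 120 N. Pads are 22 mm wide; open, the fingers measure 114 mm over their backs; the gripper's body (76 mm by 85 mm) begins 54 mm behind the grasp point. The pads swing forward as they close: fully open they stand 13 mm farther back than shut.
Start: joints at [1.611, 0.501, -0.427, 1.55, 0.221, 1.138, -0.21], TCP at [0.144, -0.634, 0.231] pointing down, gripper open.
Joint ranges: [-2.88, 2.88], [-0.31, 2.03], [-1.54, 1.56], [0.2, 2.42], [-1.41, 4.55], [0.19, 2.02], [-2.57, 2.57]. Speed limits (rad/s): [2.57, 2.57, 3.14, 3.14, 3.14, 3.14, 3.14].

### API

Orientations are given as a unit quaternion [x, y, z, w].
In Python, from bench import telemetry, cams, hand_in gives the robot as it stands.
- The arm moves only by the tool arm_command, never from a script. Its arguments are lists of equal length, an entry for each row: "translation": the shift along the tool's x, y, z in cm, a list of three; "rotation": the turn, a rotation vector about the tool's x, y, z in degrees, a list of three; "grip": the opening, from 0 (shut) to 1 (fully open). In form: {"translation": [[dx, dy, dz], ...], "rotation": [[rx, ry, rz], ...], "grip": [grip, ...]}. A call has 1 to 20 rows; each row is the pose to reach, as a shift and turn from the pose commanded when the call began, along the tool's axes at that moment; what a row does not reach only later rows make up. A row lasts 1/10 s, in which the tool goes at most 50 mm and 8.59 degrees, less where a joint would pass 70% of its speed; a pose out of reach is approached as far as the arm can. A call with a gripper value outside its range is refused whole. The fingers move at their own pace and stop on an object; "squeeze" is the grip in N (left out, the last holds). Time passes only in rows, so rows that repeat a pose let the fingers close. It gives the time, the measured TCP pose, the force and the opening at its end, in the units of the state.
- telemetry.get_obs(): the state, without advancing time (a new reading comes with each control period).
- cams.camera(name): name is "scene" or "top"; returns a dict with "image" (480x640x3 uint8, red, green, blue), "vfov" (degrees; the focal length in pixels is half the picture's height over the tangent of half this angle, whatever the lens; pixels are square), "cx", "cy" (the principal point, pixels), "k1" (the pictures are not rectified: a ray, as slopes to the right and down, at radius r is drawn at 1 + k1 r^2 times it, then the intrinsics apply), "origin" and "attitude" of the camera in the world. Camera axes: x right, y up, looking along -z (the intrinsics and any distortion apply to the point x, -y, -z); pixel columns grow to the right and rows downward; lengths in m; the calibration is good to about 2 mm. A picture is of the moment at which its call begins. There is no depth.
- hand_in(): hands the job in, once; it reports no verdict.
The state is a dict: "time_s": time; "joint_positions": joint angles; "joint_vel": joint speeds; "effort": joint torques, N m; "eef_pos": TCP position; "eef_rot": TCP orientation; "ft_force": force on the tool from outside, world axes, zero at the start; "wrist_torque": the same for the moment, N m; "width": finger opening in m.
Only numpy, scipy, OpenCV 4.12 (cv2) and the standard library are available. Lean on these libraries where they do the work, as an engineer would, in place of code of your own. Each camera call takes 0.05 s, during which the arm holds its last target.

## Working session

There is one attempt and no reset: what is moved stays moved. The work goes in short steps, Python scripts to look and compute and a tool call to move; the robot and the scene stay as the last step left them, time stands still between calls to the robot, and variables do not carry over. Pictures are saved under pics/ and viewed, and the job is handed in when it is done.

Besides the shell and the picture viewer there is one more tool, called after "Emit:" by a JSON object that holds its "method" and its "body". arm_command: Moves the arm, as the interface text tells. Its arguments: {"type":"object","properties":{"translation":{"type":"array","items":{"type":"array","items":{"type":"number"}}},"rotation":{"type":"array","items":{"type":"array","items":{"type":"number"}}},"grip":{"type":"array","items":{"type":"number"}},"squeeze":{"type":"number"}},"required":["translation","rotation","grip"]}

```bash
mkdir -p pics; ls
cat > h.py <<'E'
import numpy as np, cv2
from bench import telemetry, cams, hand_in
from scipy.spatial.transform import Rotation as R
def K(c):
    f=240/np.tan(np.radians(c['vfov'])/2); return f,c['cx'],c['cy'],c['k1']
def Rm(c):
    a=np.array(c['attitude'],float)
    return R.from_quat(a).as_matrix() if a.size==4 else a.reshape(3,3)
def ray(c,u,v):
    f,cx,cy,k=K(c); d=np.array([(u-cx)/f,(v-cy)/f]); s=d.copy()
    for _ in range(30): s=d/(1+k*(s@s))
    w=Rm(c)@np.array([s[0],-s[1],-1.]); return np.array(c['origin']),w/np.linalg.norm(w)
def onz(c,u,v,z):
    o,w=ray(c,u,v); return o+w*(z-o[2])/w[2]
def proj(c,p):
    f,cx,cy,k=K(c); q=Rm(c).T@(np.array(p)-np.array(c['origin'])); s=np.array([q[0],-q[1]])/-q[2]
    s=s*(1+k*(s@s)); return s*f+[cx,cy]
def shot(n,fn):
    c=cams.camera(n); cv2.imwrite('pics/'+fn,c['image'][:,:,::-1]); return c
E
python3 - <<'E'
from h import *
o=telemetry.get_obs(); print({k:np.round(v,3) for k,v in o.items()})
import pickle
for n in ('scene','top'):
    c=shot(n,n+'0.png'); pickle.dump(c,open(n+'0.pkl','wb')); print({k:v for k,v in c.items() if k!='image'})
E
```

```text
pics
{'time_s': np.float64(0.0), 'joint_positions': array([ 1.611,  0.502, -0.427,  1.551,  0.221,  1.138, -0.21 ]), 'joint_vel': array([ 0.001, -0.   ,  0.001, -0.001,  0.001,  0.001,  0.   ]), 'effort': array([ 0.0000e+00, -5.6952e+01, -5.8150e+00, -2.8094e+01,  1.1000e-02,
        1.2000e-02, -0.0000e+00]), 'eef_pos': array([ 0.143, -0.633,  0.23 ]), 'eef_rot': array([ 0.994,  0.111, -0.   , -0.001]), 'ft_force': array([-0.156,  0.186,  0.55 ]), 'wrist_torque': array([-0.016,  0.03 ,  0.016]), 'width': np.float64(0.085)}
{'vfov': 48.06406098778951, 'cx': 313.93146759252744, 'cy': 243.8131659635883, 'k1': -0.1439177041987629, 'origin': array([ 1.1197514 , -0.65516693,  0.69363992]), 'attitude': array([0.40369626, 0.13534652, 0.2795192 , 0.86056938])}
{'vfov': 46.240947361269605, 'cx': 310.28823929183375, 'cy': 233.63172022931258, 'k1': 0.045751021544535385, 'origin': array([0.53178003, 0.0074255 , 1.26833093]), 'attitude': array([-0.01366703,  0.02678324,  0.70774307, -0.70582974])}
```

View pics/scene0.png

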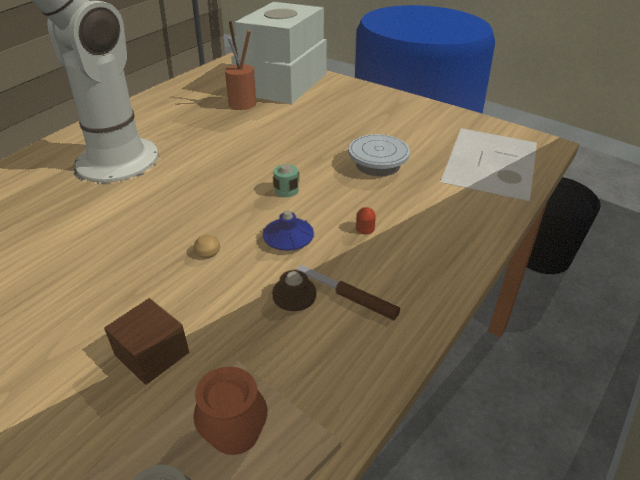

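View pics/top0.png

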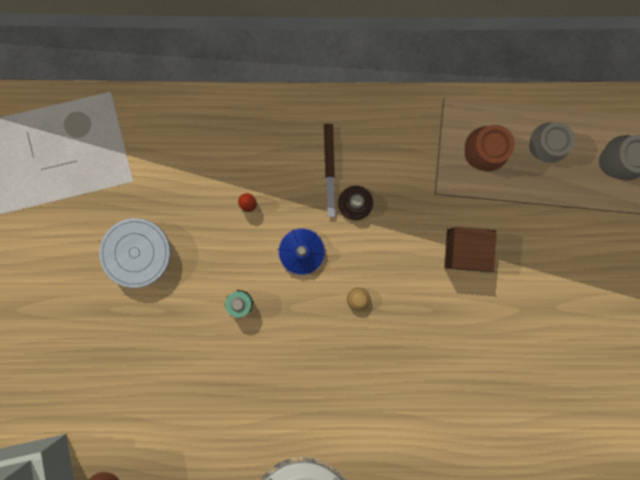

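The top view shows the wheel at about (135,253), finial (247,202), roof (302,251), foot (355,202), chamber (238,304), stone (358,299), block (471,249), and the knife at (330,170). Next I segment each one.

Run:
```python
from h import *; import pickle
T=pickle.load(open('top0.pkl','rb'));S=pickle.load(open('scene0.pkl','rb'))
def crops(c,pts,r,fn):
    l=[cv2.resize(c['image'][max(v-r,0):v+r,u-r:u+r],(260,260),interpolation=cv2.INTER_NEAREST) for u,v in pts]
    while len(l)<6:l.append(l[0]*0)
    cv2.imwrite(fn,np.vstack([np.hstack(l[:3]),np.hstack(l[3:6])])[:,:,::-1])
crops(T,[(135,253),(355,202),(238,304),(302,251),(247,202),(358,299)],40,'pics/ct.png')
crops(S,[(379,153),(294,288),(287,181),(288,232),(366,220),(340,290)],34,'pics/cs.png')
```

```text
(no output)
```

View pics/ct.png

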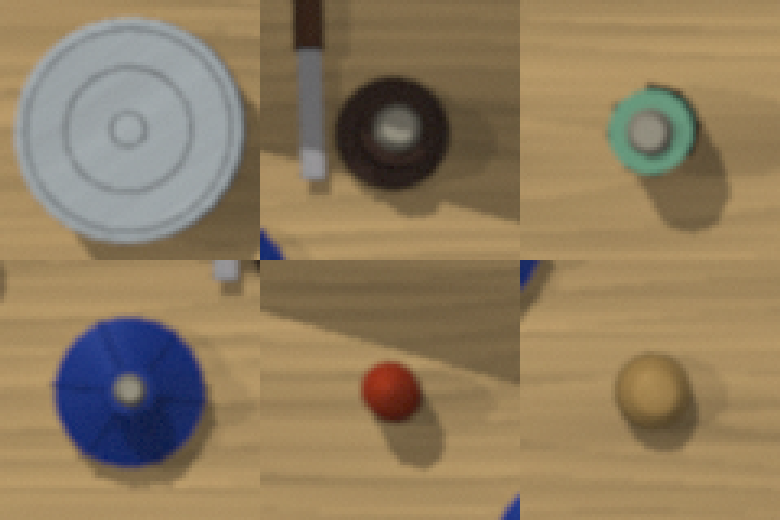

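View pics/cs.png

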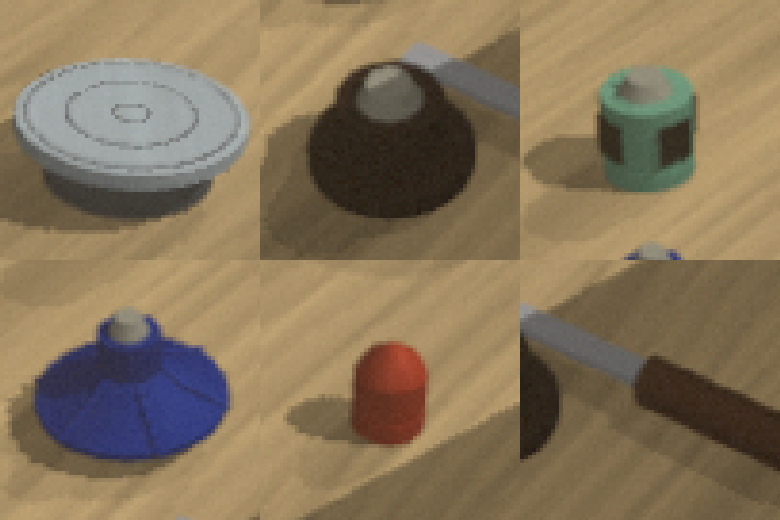

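```bash
cat > m.py <<'E'
from h import *
def blob(c,mask,roi):
    u0,v0,u1,v1=roi; m=np.zeros(mask.shape,np.uint8); m[v0:v1,u0:u1]=mask[v0:v1,u0:u1]
    m=cv2.morphologyEx(m*255,cv2.MORPH_OPEN,np.ones((2,2)))
    ct,_=cv2.findContours(m,cv2.RETR_EXTERNAL,cv2.CHAIN_APPROX_NONE)
    return max(ct,key=cv2.contourArea)
def hsv(c): return cv2.cvtColor(c['image'],cv2.COLOR_RGB2HSV).astype(int)
def circ(c,ct,z):
    h=cv2.convexHull(ct)[:,0,:]; P=np.array([onz(c,u,v,z)[:2] for u,v in h.astype(float)])
    A=np.c_[2*P,np.ones(len(P))]; x=np.linalg.lstsq(A,(P**2).sum(1),rcond=None)[0]
    return x[:2],2*np.sqrt(x[2]+x[:2]@x[:2])
def area(c,ct,z):
    h=cv2.convexHull(ct)[:,0,:]; P=np.array([onz(c,u,v,z)[:2] for u,v in h.astype(float)]).astype(np.float32)*1000
    m=cv2.moments((P-P[0]).reshape(-1,1,2)); return (np.array([m['m10'],m['m01']])/m['m00']+P[0])/1000
E
python3 - <<'E'
from m import *; import pickle
T=pickle.load(open('top0.pkl','rb'));S=pickle.load(open('scene0.pkl','rb'))
H=hsv(T);h,s,v=H[...,0],H[...,1],H[...,2]
b={}
b['wheel']=(blob(T,s<60,(90,210,180,297)),.045)
b['foot']=(blob(T,(v<70),(337,180,375,222)),.012)
b['chamber']=(blob(T,((h>60)&(h<100))|(s<60),(215,285,262,330)),.055)
b['roof']=(blob(T,(h>105)&(h<130)&(s>120),(270,220,335,280)),.015)
b['finial']=(blob(T,((h<8)|(h>172))&(s>150),(230,185,265,220)),.036)
b['footboss']=(blob(T,(s<80)&(v>90),(345,190,370,215)),.05)
b['chboss']=(blob(T,(s<60),(225,290,255,320)),.065)
b['roofboss']=(blob(T,(s<90)&(v>90),(292,240,312,262)),.068)
b['stone']=(blob(T,(s>120)&(h<25),(345,285,372,313)),.018)
b['block']=(blob(T,(v<110)&(h<20),(450,225,500,275)),.07)
for k,(c,z) in b.items(): 
    p,d=circ(T,c,z);print(k,len(c),p.round(4),'d',d.round(4),area(T,c,z).round(4),'pix',cv2.minEnclosingCircle(c)[0])
    if 'block' in k: print([onz(T,*q,.07)[:2].round(3).tolist() for q in cv2.boxPoints(cv2.minAreaRect(c))])
H=hsv(S);h,s,v=H[...,0],H[...,1],H[...,2]
# scene: boss apparent -> ray at mid height of boss
print('scene')
W=blob(S,(s<60)&(v>100),(340,125,420,182)); print('wheel',circ(S,W,.045))
B={'foot':(blob(S,(s<80)&(v>95),(282,268,310,292)),.045),'chamber':(blob(S,(s<80)&(v>95),(276,163,298,180)),.06),'roof':(blob(S,(s<80)&(v>95),(280,208,297,224)),.063)}
for k,(c,z) in B.items(): 
    print(k,len(c),area(S,c,z).round(4))
c=blob(S,((h<8)|(h>172))&(s>150),(350,200,382,240));m=cv2.moments(c);print('finial',onz(S,m['m10']/m['m00'],m['m01']/m['m00'],.025))
for n,u,vv in [('kn_tip',332,217),('kn_jct',331,178),('kn_end',329,124)]:print(n,onz(T,u,vv,.01).round(3))
E
```

```text
wheel 199 [0.5597 0.3612] d 0.1518 [0.5598 0.3611] pix (135.5, 254.0)
foot 96 [ 0.6713 -0.1195] d 0.078 [ 0.6713 -0.1195] pix (356.1437072753906, 203.61416625976562)
chamber 76 [0.4492 0.1372] d 0.0572 [0.4491 0.1374] pix (239.37939453125, 304.84674072265625)
roof 123 [0.5623 0.0019] d 0.0986 [0.5623 0.0018] pix (302.1434020996094, 252.20542907714844)
finial 46 [0.6699 0.1215] d 0.0356 [0.6699 0.1218] pix (248.0, 203.0)
footboss 29 [ 0.6705 -0.1185] d 0.0234 [ 0.6709 -0.1183] pix (357.25640869140625, 201.93589782714844)
chboss 42 [0.4494 0.1381] d 0.0315 [0.4495 0.1383] pix (238.3333282470703, 305.0)
roofboss 25 [0.5637 0.0026] d 0.0195 [0.5635 0.0026] pix (302.2454528808594, 251.42727661132812)
stone 65 [ 0.4563 -0.1238] d 0.0497 [ 0.4563 -0.1237] pix (359.0, 300.0)
block 190 [ 0.5646 -0.3641] d 0.1242 [ 0.5644 -0.3669] pix (473.5, 250.5)
[[0.614, -0.316], [0.614, -0.421], [0.513, -0.419], [0.514, -0.314]]
scene
wheel (array([0.57559516, 0.35168247]), np.float64(0.15730726214405819))
foot 31 [ 0.6782 -0.1199]
chamber 59 [0.4694 0.127 ]
roof 28 [ 0.5744 -0.0015]
finial [0.6834269  0.12521569 0.025     ]
kn_tip [ 0.641 -0.065  0.01 ]
kn_jct [ 0.729 -0.063  0.01 ]
kn_end [ 0.852 -0.059  0.01 ]
```

Run:
```python
from m import *; import pickle
T=pickle.load(open('top0.pkl','rb'));S=pickle.load(open('scene0.pkl','rb'))
P={'wheel':(.5598,.3612,.045,.075),'foot':(.6713,-.119,.05,.011),'chamber':(.4493,.1377,.065,.011),'roof':(.563,.0023,.068,.007),'finial':(.6699,.1216,.036,.02)}
E={'foot':(.6713,-.119,.0,.04),'chamber':(.4493,.1377,.055,.028),'roof':(.563,.0023,.013,.052),'finial':(.6699,.1216,.0,.02)}
for c,n in((S,'S'),(T,'T')):
    big=cv2.resize(c['image'],None,fx=4,fy=4,interpolation=cv2.INTER_NEAREST); l=[]
    for D in (P,E):
      for k,(x,y,z,r) in D.items():
        q=np.array([proj(c,(x+r*np.cos(a),y+r*np.sin(a),z)) for a in np.linspace(0,6.28,60)])*4+2
        cv2.polylines(big,[q.astype(int).reshape(-1,1,2)],True,(255,255,0),1)
    for k,(x,y,z,r) in P.items():
        u,v=(proj(c,(x,y,z))*4).astype(int); l.append(cv2.resize(big[v-130:v+130,u-130:u+130],(260,260)))
    l.append(l[0]*0)
    cv2.imwrite('pics/ov%s.png'%n,np.vstack([np.hstack(l[:3]),np.hstack(l[3:])])[:,:,::-1])
```

```text
(no output)
```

View pics/ovS.png

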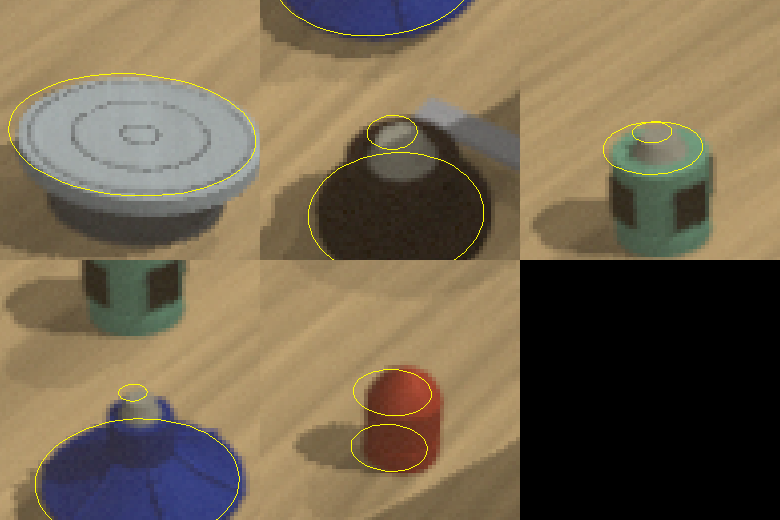

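View pics/ovT.png

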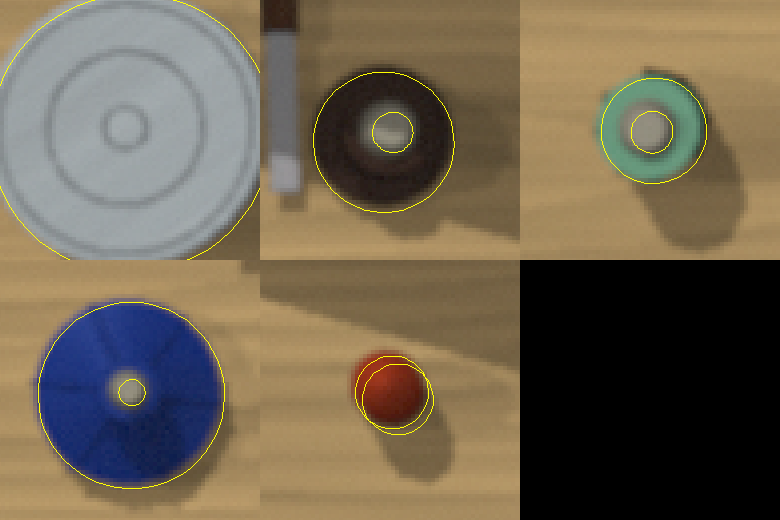

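```bash
sed -i 's/m=cv2.morphologyEx.*/m=cv2.morphologyEx(m*255,cv2.MORPH_OPEN,np.ones((3,3)))/' m.py
python3 - <<'E'
from m import *; import pickle
T=pickle.load(open('top0.pkl','rb'));S=pickle.load(open('scene0.pkl','rb'))
H=hsv(T);h,s,v=H[...,0],H[...,1],H[...,2]
def grow(ct,c,z): return circ(c,ct,z)
b={}
b['wheel']=(blob(T,s<60,(90,210,180,297)),.045)
b['foot']=(blob(T,(v<75),(337,180,375,222)),.012)
b['chamber']=(blob(T,((h>60)&(h<100)&(s>50))|((s<60)),(215,285,262,325)),.055)
b['roof']=(blob(T,(h>105)&(h<130)&(s>120),(270,220,335,280)),.015)
b['finial']=(blob(T,((h<8)|(h>172))&(s>150),(230,185,265,220)),.036)
b['footboss']=(blob(T,(s<90)&(v>85),(345,190,370,215)),.05)
b['chboss']=(blob(T,(s<60),(225,290,255,320)),.065)
b['roofboss']=(blob(T,(s<110)&(v>80),(292,240,312,262)),.068)
for k,(c,z) in b.items(): 
    p,d=circ(T,c,z);print(k,p.round(4),'d',d.round(4),area(T,c,z).round(4))
H=hsv(S);h,s,v=H[...,0],H[...,1],H[...,2]
def ell(n,m,roi):
    c=blob(S,m,roi); hh=cv2.convexHull(c)[:,0,:]; return hh
# scene silhouettes: left/right extreme edges at widest give lateral; print hull extents
for n,m,roi in [('finial',((h<8)|(h>172))&(s>150),(350,200,382,240)),('roof',(h>105)&(h<130)&(s>120),(255,200,320,255)),('chamber',((h>60)&(h<100)&(s>45)),(265,160,305,200)),('wheel',(s<60)&(v>100),(340,125,420,182)),('foot',v<75,(270,265,318,315))]:
    q=ell(n,m,roi);print(n,q.min(0),q.max(0))
Q={'wheel':(.561,.3625,.045,.075),'foot':(.6713,-.119,.0,.04),'chamber':(.4493,.1377,.0,.028),'roof':(.563,.0023,.015,.052),'finial':(.6699,.1216,.0,.02)}
for k,(x,y,z,r) in Q.items():
    q=np.array([proj(S,(x+r*np.cos(a),y+r*np.sin(a),z)) for a in np.linspace(0,6.28,90)]);print(k,q.min(0).round(1),q.max(0).round(1), 'd/dx',(proj(S,(x+.01,y,z))-proj(S,(x,y,z))).round(1),'d/dy',(proj(S,(x,y+.01,z))-proj(S,(x,y,z))).round(1))
E
```

```text
wheel [0.5619 0.3634] d 0.1518 [0.562  0.3633]
foot [ 0.6734 -0.1173] d 0.0788 [ 0.6732 -0.1175]
chamber [0.4513 0.1394] d 0.0572 [0.4512 0.1396]
roof [0.5645 0.0042] d 0.0986 [0.5645 0.0041]
finial [0.6728 0.1241] d 0.0347 [0.673  0.1243]
footboss [ 0.6727 -0.1163] d 0.024 [ 0.6726 -0.1163]
chboss [0.4515 0.1402] d 0.0315 [0.4516 0.1404]
roofboss [0.5652 0.0049] d 0.021 [0.5654 0.0048]
finial [360 208] [374 231]
roof [273 219] [312 248]
chamber [274 167] [296 178]
wheel [348 134] [409 168]
foot [273 272] [315 310]
wheel [346.7 132.6] [408.4 163.2] d/dx [3.5 1.2] d/dy [ 2.1 -1.6]
foot [269.9 278.2] [313.7 309.2] d/dx [4.3 2.3] d/dy [ 3.4 -3.1]
chamber [272.4 182.9] [296.6 196.4] d/dx [3.4 1.4] d/dy [ 2.7 -2. ]
roof [260.7 216.5] [311.8 248.2] d/dx [3.9 1.8] d/dy [ 3.  -2.5]
finial [352.3 221.4] [371.3 233.1] d/dx [4.  1.7] d/dy [ 2.5 -2.4]
```

Emit:
{"method": "arm_command", "body": {"translation": [[3.5, -2.15, 0], [7, -4.3, 0], [10.5, -6.45, 0], [14, -8.6, 0], [17.5, -10.75, 0], [21, -12.9, 0], [24.5, -15.05, 0], [28, -17.2, 0], [31.5, -19.35, 0], [35, -21.5, 1], [38.5, -23.65, 2], [42, -25.8, 3], [45.5, -27.95, 4], [49, -30.1, 5], [52.5, -32.3, 6], [56, -34.4, 7], [59.5, -36.6, 8], [63, -38.7, 8], [63, -38.7, 8], [63, -38.7, 8]], "rotation": [[0, 0, -4.3], [0, 0, -8.6], [0, 0, -12.9], [0, 0, -17.2], [0, 0, -21.5], [0, 0, -25.8], [0, 0, -30.1], [0, 0, -34.4], [0, 0, -38.7], [0, 0, -43], [0, 0, -47.3], [0, 0, -51.6], [0, 0, -55.9], [0, 0, -60.2], [0, 0, -64.5], [0, 0, -68.8], [0, 0, -73.1], [0, 0, -77.3], [0, 0, -77.3], [0, 0, -77.3]], "grip": [1, 1, 1, 1, 1, 1, 1, 1, 1, 1, 1, 1, 1, 1, 1, 1, 1, 1, 1, 1], "squeeze": 60}}

```text
time_s: 2.1
eef_pos: [0.6726, -0.1154, 0.1505]
eef_rot: [0.706, 0.708, 0.0, -0.001]
ft_force: [-0.2, -0.6, 0.4]
width: 0.0855
```

```bash
cat > st.py <<'E'
from h import *
import sys
o=telemetry.get_obs(); M=R.from_quat(o['eef_rot']).as_matrix()
print(round(o['time_s'],2),o['eef_pos'].round(4),'tx',M[:,0].round(3),'tz',M[:,2].round(3),'F',o['ft_force'].round(1),'w',round(o['width'],4),'q',o['joint_positions'].round(2))
if len(sys.argv)>3:
    d=np.array([float(a) for a in sys.argv[1:4]])-o['eef_pos']; print('tool cm',(M.T@d*100).round(2))
E
python3 st.py .673 -.117 .012
```

```text
2.1 [ 0.6726 -0.1154  0.1505] tx [-0.004  1.     0.001] tz [-0.001  0.001 -1.   ] F [-0.2 -0.6  0.4] w 0.0855 q [ 0.64  0.74 -0.78  1.52  0.55  1.12 -0.26]
tool cm [-0.18  0.05 13.85]
```

Emit:
{"method": "arm_command", "body": {"translation": [[-0.2, 0, 2], [-0.2, 0, 4], [-0.2, 0, 6], [-0.2, 0, 8], [-0.2, 0, 9], [-0.2, 0, 9]], "rotation": [[0, 0, 0], [0, 0, 0], [0, 0, 0], [0, 0, 0], [0, 0, 0], [0, 0, 0]], "grip": [1, 1, 1, 1, 1, 1]}}

```text
time_s: 2.7
eef_pos: [0.6709, -0.1192, 0.0588]
eef_rot: [0.707, 0.708, -0.001, -0.002]
ft_force: [-0.3, -0.0, 0.1]
width: 0.0853
```

```bash
python3 - <<'E'
from h import *
for i,n in enumerate(('scene','top')):
    c=cams.camera(n); u,v=proj(c,(.673,-.117,.04)).astype(int); r=60
    im=cv2.resize(c['image'][v-r:v+r,u-r:u+r],(390,390)); cv2.imwrite('pics/a%d.png'%i,im[:,:,::-1])
a=[cv2.imread('pics/a%d.png'%i) for i in (0,1)]; cv2.imwrite('pics/a.png',np.hstack(a))
E
python3 st.py .673 -.117 .012
```

```text
2.8 [ 0.6728 -0.119   0.0614] tx [-0.001  1.     0.   ] tz [ 0.  0. -1.] F [ 0.4  0.5 -0.7] w 0.0855 q [ 0.61  0.84 -0.72  1.56  0.63  0.99 -0.31]
tool cm [0.2  0.02 4.94]
```

View pics/a.png

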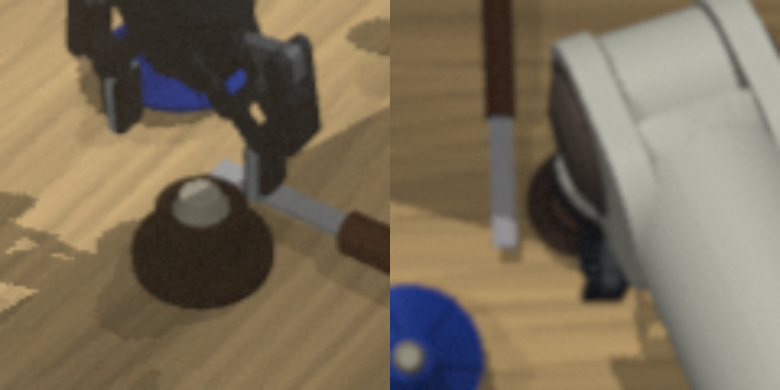

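The open fingers straddle the foot (boss at about (200,200) in the left crop), clear of the knife blade. I'm descending and closing on it.

Emit:
{"method": "arm_command", "body": {"translation": [[0.2, 0, 1.5], [0.2, 0, 3], [0.2, 0, 4], [0.2, 0, 4.7], [0.2, 0, 4.9], [0.2, 0, 4.9], [0.2, 0, 4.9], [0.2, 0, 4.9], [0.2, 0, 4.9], [0.2, 0, 4.9], [0.2, 0, 4.9], [0.2, 0, 4.9], [0.2, 0, 4.9], [0.2, 0, 4.9]], "rotation": [[0, 0, 0], [0, 0, 0], [0, 0, 0], [0, 0, 0], [0, 0, 0], [0, 0, 0], [0, 0, 0], [0, 0, 0], [0, 0, 0], [0, 0, 0], [0, 0, 0], [0, 0, 0], [0, 0, 0], [0, 0, 0]], "grip": [1, 1, 1, 1, 1, 1, 0.5, 0.5, 0.3, 0.2, 0.1, 0, 0, 0], "squeeze": 60}}

```text
time_s: 4.2
eef_pos: [0.6738, -0.1173, 0.0136]
eef_rot: [0.707, 0.707, 0.001, 0.001]
ft_force: [0.3, 0.3, 5.1]
width: 0.0495
```

```bash
python3 st.py .673 -.117 .012
```

```text
4.2 [ 0.6738 -0.1173  0.0136] tx [-0.001  1.    -0.   ] tz [ 0.002 -0.    -1.   ] F [0.3 0.3 5.1] w 0.0495 q [ 0.59  0.89 -0.69  1.58  0.67  0.92 -0.34]
tool cm [ 0.03 -0.08  0.16]
```

Emit:
{"method": "arm_command", "body": {"translation": [[0, 0, -0.5], [0, 0, -1.5], [0, 0, -3], [0, 0, -5], [0, 0, -7], [0, 0, -9], [0, 0, -11], [0, 0, -12], [0, 0, -12]], "rotation": [[0, 0, 0], [0, 0, 0], [0, 0, 0], [0, 0, 0], [0, 0, 0], [0, 0, 0], [0, 0, 0], [0, 0, 0], [0, 0, 0]], "grip": [0, 0, 0, 0, 0, 0, 0, 0, 0]}}

```text
time_s: 5.1
eef_pos: [0.674, -0.1174, 0.1349]
eef_rot: [0.707, 0.707, 0.001, 0.002]
ft_force: [-0.1, 1.0, -2.6]
width: 0.0491
```

Emit:
{"method": "arm_command", "body": {"translation": [[1, -0.23, 0], [3, -0.69, 0], [6, -1.39, 0], [9, -2.08, 0], [12, -2.78, 0], [15, -3.47, 0], [18, -4.16, 0], [21, -4.86, 0], [24, -5.55, 0], [27, -6.24, 0], [30, -6.94, 0], [33, -7.63, 0], [36, -8.33, 0], [39, -9.02, 0], [42, -9.71, 0], [45, -10.4, 0], [47, -10.9, 0], [48, -11.1, 0], [48, -11.1, 0], [48, -11.1, 0]], "rotation": [[0, 0, 0], [0, 0, 0], [0, 0, 0], [0, 0, 0], [0, 0, 0], [0, 0, 0], [0, 0, 0], [0, 0, 0], [0, 0, 0], [0, 0, 0], [0, 0, 0], [0, 0, 0], [0, 0, 0], [0, 0, 0], [0, 0, 0], [0, 0, 0], [0, 0, 0], [0, 0, 0], [0, 0, 0], [0, 0, 0]], "grip": [0, 0, 0, 0, 0, 0, 0, 0, 0, 0, 0, 0, 0, 0, 0, 0, 0, 0, 0, 0]}}

```text
time_s: 7.1
eef_pos: [0.5611, 0.3612, 0.1314]
eef_rot: [0.707, 0.707, -0.001, 0.0]
ft_force: [0.4, -0.5, -2.8]
width: 0.0496
```

```bash
cat > cr.py <<'E'
from h import *
import sys
x,y,z=map(float,sys.argv[1:4]); r=int(sys.argv[5]) if len(sys.argv)>5 else 60
l=[]
for n in ('scene','top'):
    c=cams.camera(n); u,v=proj(c,(x,y,z)).astype(int); im=np.pad(c['image'],((r,r),(r,r),(0,0)))
    l.append(cv2.resize(im[v:v+2*r,u:u+2*r],(390,390)))
cv2.imwrite('pics/'+sys.argv[4],np.hstack(l)[:,:,::-1])
E
python3 cr.py .562 .363 .12 b.png 80; python3 st.py .562 .3634 .057
```

```text
7.2 [0.5619 0.3603 0.1317] tx [ 0.001  1.    -0.002] tz [-0.    -0.002 -1.   ] F [ 0.9 -0.7 -3. ] w 0.0495 q [-0.09  0.74 -0.79  1.57  0.58  1.08 -1.03]
tool cm [0.32 0.01 7.47]
```

View pics/b.png

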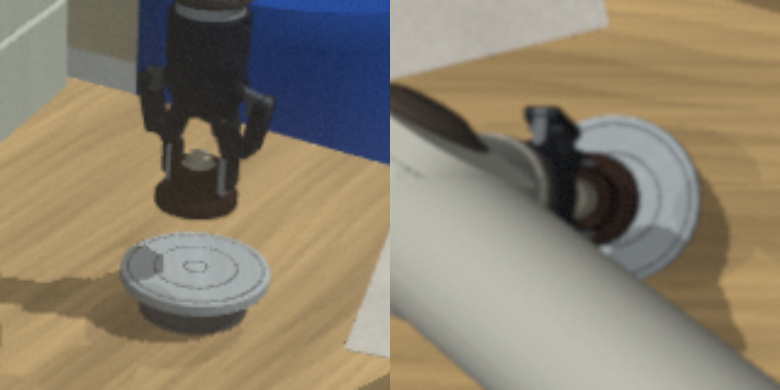

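Emit:
{"method": "arm_command", "body": {"translation": [[0, 0, 1], [0, 0, 2.5], [0, 0, 4], [0, 0, 5.5], [0, 0, 6.3], [0, 0, 6.8], [0, 0, 7], [0, 0, 7.1], [0, 0, 7.2], [0, 0, 7.3], [0, 0, 7.3]], "rotation": [[0, 0, 0], [0, 0, 0], [0, 0, 0], [0, 0, 0], [0, 0, 0], [0, 0, 0], [0, 0, 0], [0, 0, 0], [0, 0, 0], [0, 0, 0], [0, 0, 0]], "grip": [0, 0, 0, 0, 0, 0, 0, 0, 0, 0, 0]}}

```text
time_s: 8.3
eef_pos: [0.5612, 0.3627, 0.0596]
eef_rot: [0.707, 0.708, 0.0, 0.0]
ft_force: [-0.7, -0.2, -1.9]
width: 0.0494
```

```bash
python3 cr.py .562 .363 .08 b2.png 50; python3 st.py .562 .3634 .057
```

```text
8.4 [0.5612 0.3626 0.0596] tx [-0.001  1.     0.   ] tz [ 0.  0. -1.] F [-0.4  1.  -1.8] w 0.0488 q [-0.12  0.82 -0.74  1.61  0.64  0.97 -1.07]
tool cm [0.08 0.08 0.26]
```

View pics/b2.png

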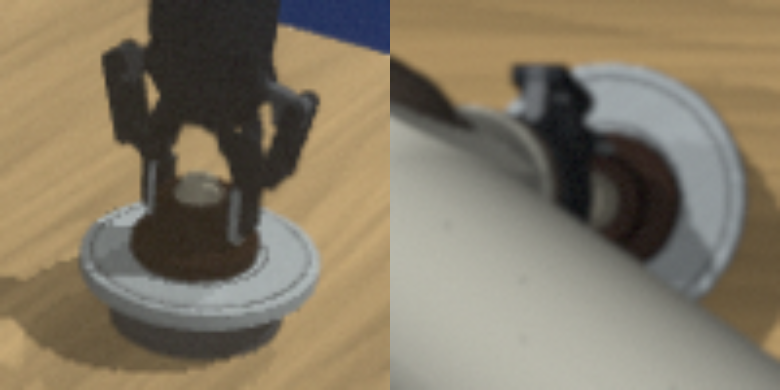

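Emit:
{"method": "arm_command", "body": {"translation": [[0, 0, 0.05], [0, 0, 0.1], [0, 0, 0.15], [0, 0, 0.15]], "rotation": [[0, 0, 0], [0, 0, 0], [0, 0, 0], [0, 0, 0]], "grip": [0, 0, 0, 0]}}

```text
time_s: 8.8
eef_pos: [0.5612, 0.3627, 0.0587]
eef_rot: [0.707, 0.708, 0.0, 0.0]
ft_force: [-2.3, -2.6, 5.2]
width: 0.0491
```

Emit:
{"method": "arm_command", "body": {"translation": [[0, 0, 0], [0, 0, 0], [0, 0, 0], [0, 0, 0], [0, 0, 0], [0, 0, 0], [0, 0, 0], [0, 0, -0.5], [0, 0, -1.5], [0, 0, -3.5], [0, 0, -6], [0, 0, -9], [0, 0, -12], [0, 0, -12]], "rotation": [[0, 0, 0], [0, 0, 0], [0, 0, 0], [0, 0, 0], [0, 0, 0], [0, 0, 0], [0, 0, 0], [0, 0, 0], [0, 0, 0], [0, 0, 0], [0, 0, 0], [0, 0, 0], [0, 0, 0], [0, 0, 0]], "grip": [0.65, 0.75, 0.85, 1, 1, 1, 1, 1, 1, 1, 1, 1, 1, 1]}}

```text
time_s: 10.2
eef_pos: [0.5633, 0.3654, 0.1851]
eef_rot: [0.707, 0.708, 0.005, 0.001]
ft_force: [0.6, 1.2, -0.4]
width: 0.0853
```

```bash
python3 st.py .4514 .1398 .015
```

```text
10.2 [0.5633 0.3654 0.1851] tx [-0.001  1.     0.006] tz [ 0.008  0.006 -1.   ] F [ 0.6  1.2 -0.4] w 0.0853 q [-0.07  0.69 -0.83  1.53  0.54  1.15 -1.  ]
tool cm [-22.64 -11.36  16.79]
```

Emit:
{"method": "arm_command", "body": {"translation": [[-2, -1, 0], [-5, -2.5, 0], [-9, -4.5, 0], [-13, -6.5, 2], [-17, -8.5, 4], [-20, -10, 6], [-22.3, -11, 8], [-22.3, -11, 8], [-22.3, -11, 8]], "rotation": [[0, 0, 0], [0, 0, 0], [0, 0, 0], [0, 0, 0], [0, 0, 0], [0, 0, 0], [0, 0, 0], [0, 0, 0], [0, 0, 0]], "grip": [1, 1, 1, 1, 1, 1, 1, 1, 1]}}

```text
time_s: 11.1
eef_pos: [0.4517, 0.1393, 0.0985]
eef_rot: [0.707, 0.707, 0.0, 0.0]
ft_force: [0.2, 0.4, 0.7]
width: 0.0853
```

```bash
python3 st.py .4514 .1398 .015
python3 - <<'E'
from m import *
c=shot('top','t2.png');H=hsv(c);h,s,v=H[...,0],H[...,1],H[...,2]
b=blob(c,s<60,(90,210,180,297)); print('wheel',circ(c,b,.045))
u,w=proj(c,(.562,.363,.057)).astype(int)
b=blob(c,v<80,(u-24,w-24,u+24,w+24)); print('foot',circ(c,b,.057))
b=blob(c,(s<70)&(v>85),(u-8,w-8,u+8,w+8)); print('boss',circ(c,b,.095))
E
python3 cr.py .5 .25 .05 c.png 110
```

```text
11.1 [0.4517 0.1393 0.0985] tx [-0.  1. -0.] tz [ 0.001 -0.    -1.   ] F [0.2 0.4 0.7] w 0.0853 q [ 0.35  0.49 -0.85  2.08  0.52  0.79 -0.82]
tool cm [ 0.06 -0.03  8.35]
wheel (array([0.56190749, 0.36341934]), np.float64(0.1517228703597135))
foot (array([0.55885279, 0.36011582]), np.float64(0.0786263104127207))
boss (array([0.56159962, 0.36140508]), np.float64(0.027325129520078165))
```

View pics/c.png

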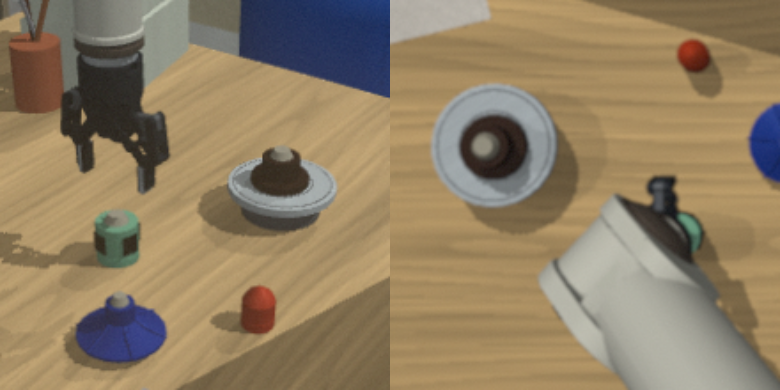

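The foot stands on the wheel, about 2–3 mm off centre, and the gripper is above the chamber. Next I grasp the chamber.

Emit:
{"method": "arm_command", "body": {"translation": [[0, 0, 1], [0, 0, 2.5], [0, 0, 4], [0, 0, 5.5], [0, 0, 7], [0, 0, 8], [0, 0, 8.3], [0, 0, 8.3], [0, 0, 8.3], [0, 0, 8.3], [0, 0, 8.3], [0, 0, 8.3], [0, 0, 8.3], [0, 0, 8.3], [0, 0, 8.3], [0, 0, 8.3]], "rotation": [[0, 0, 0], [0, 0, 0], [0, 0, 0], [0, 0, 0], [0, 0, 0], [0, 0, 0], [0, 0, 0], [0, 0, 0], [0, 0, 0], [0, 0, 0], [0, 0, 0], [0, 0, 0], [0, 0, 0], [0, 0, 0], [0, 0, 0], [0, 0, 0]], "grip": [1, 1, 1, 1, 1, 1, 1, 1, 0.6, 0.5, 0.3, 0.2, 0.1, 0, 0, 0]}}

```text
time_s: 12.85
eef_pos: [0.4519, 0.1396, 0.0157]
eef_rot: [0.707, 0.707, 0.001, 0.001]
ft_force: [-1.0, 0.4, 4.4]
width: 0.0539
```

```bash
python3 st.py .4514 .1398 .015;python3 cr.py .4514 .1398 .05 d.png 60
```

```text
12.85 [0.4519 0.1396 0.0157] tx [-0.001  1.    -0.   ] tz [ 0.002  0.    -1.   ] F [-1.   0.4  4.4] w 0.0539 q [ 0.23  0.63 -0.71  2.11  0.69  0.64 -0.96]
tool cm [ 0.02 -0.05  0.07]
```

View pics/d.png

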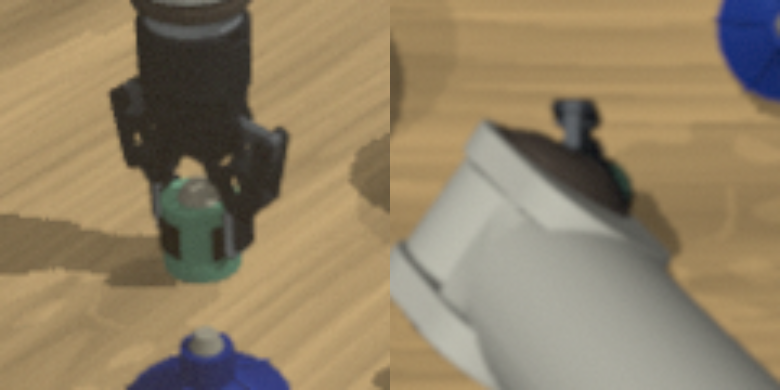

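Emit:
{"method": "arm_command", "body": {"translation": [[0, 0, -0.5], [0, 0, -1.5], [0, 0, -3], [0, 0, -5], [0, 0, -8], [0, 0, -11], [1, 0.5, -13.5], [3, 1.5, -15], [6, 2.95, -15], [9, 4.4, -15], [12, 5.9, -15], [15, 7.4, -15], [18, 8.8, -15], [20.5, 10.1, -15], [22.2, 10.9, -15], [22.2, 10.9, -15], [22.2, 10.9, -15]], "rotation": [[0, 0, 0], [0, 0, 0], [0, 0, 0], [0, 0, 0], [0, 0, 0], [0, 0, 0], [0, 0, 0], [0, 0, 0], [0, 0, 0], [0, 0, 0], [0, 0, 0], [0, 0, 0], [0, 0, 0], [0, 0, 0], [0, 0, 0], [0, 0, 0], [0, 0, 0]], "grip": [0, 0, 0, 0, 0, 0, 0, 0, 0, 0, 0, 0, 0, 0, 0, 0, 0]}}

```text
time_s: 14.65
eef_pos: [0.5593, 0.3613, 0.1648]
eef_rot: [0.706, 0.708, -0.001, -0.0]
ft_force: [-0.0, -0.0, -1.0]
width: 0.0538
```

```bash
python3 st.py .561 .3615 .1005;python3 cr.py .561 .3615 .12 e.png 60
```

```text
14.65 [0.5593 0.3613 0.1648] tx [-0.002  1.    -0.001] tz [-0.001 -0.001 -1.   ] F [-0. -0. -1.] w 0.0538 q [-0.07  0.71 -0.82  1.55  0.55  1.13 -1.01]
tool cm [0.02 0.18 6.43]
```

View pics/e.png

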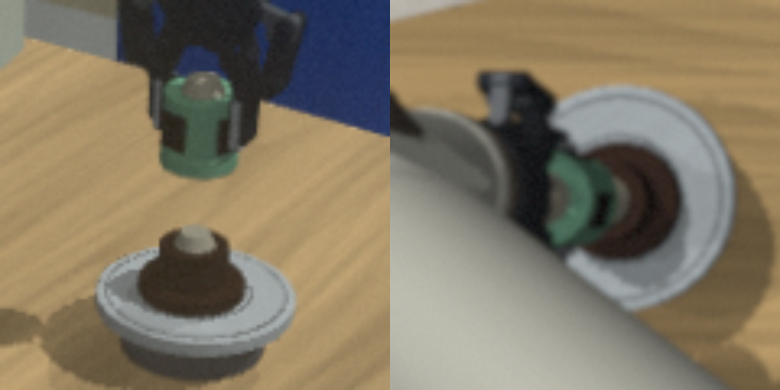

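Emit:
{"method": "arm_command", "body": {"translation": [[0, 0, 1], [0, 0, 2.5], [0, 0, 4], [0, 0, 4.8], [0, 0, 5], [0, 0, 5], [0, 0, 5]], "rotation": [[0, 0, 0], [0, 0, 0], [0, 0, 0], [0, 0, 0], [0, 0, 0], [0, 0, 0], [0, 0, 0]], "grip": [0, 0, 0, 0, 0, 0, 0]}}

```text
time_s: 15.45
eef_pos: [0.5602, 0.3621, 0.1152]
eef_rot: [0.707, 0.708, 0.0, -0.0]
ft_force: [-0.4, 0.5, -1.5]
width: 0.0538
```

```bash
python3 st.py .561 .3615 .1005;python3 cr.py .561 .3615 .12 e2.png 40
python3 - <<'E'
from m import *
c=cams.camera('scene')
u0,v0=proj(c,(.561,.3615,.12)).astype(int)-40
for z in (.045,.085,.1,.12,.16):print(z,(proj(c,(.561,.3615,z))-[u0,v0])*390/80)
E
```

```text
15.45 [0.5602 0.3621 0.1152] tx [-0.001  1.     0.001] tz [ 0.001  0.001 -1.   ] F [-0.4  0.5 -1.5] w 0.0538 q [-0.09  0.76 -0.79  1.59  0.6   1.05 -1.04]
tool cm [-0.06  0.08  1.47]
0.045 [186.64073958 333.20573666]
0.085 [191.71261021 261.61793124]
0.1 [193.6433622  234.12582049]
0.12 [196.24171336 196.91061995]
0.16 [201.51881577 120.5296561 ]
```

View pics/e2.png

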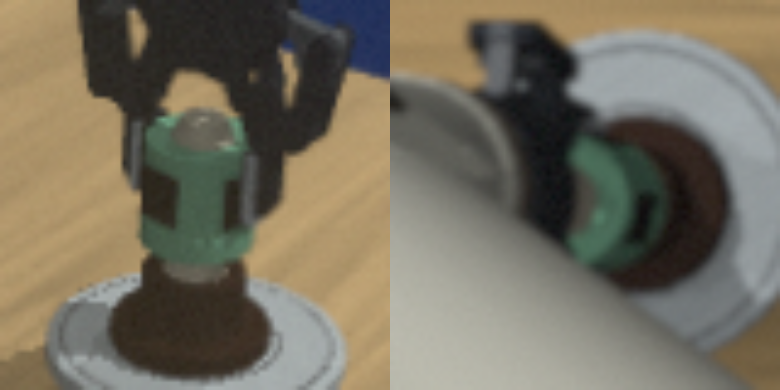

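Emit:
{"method": "arm_command", "body": {"translation": [[0, 0, 0.4], [0, 0, 0.7], [0, 0, 1], [0, 0, 1.15], [0, 0, 1.25], [0, 0, 1.35], [0, 0, 1.4], [0, 0, 1.4]], "rotation": [[0, 0, 0], [0, 0, 0], [0, 0, 0], [0, 0, 0], [0, 0, 0], [0, 0, 0], [0, 0, 0], [0, 0, 0]], "grip": [0, 0, 0, 0, 0, 0, 0, 0]}}

```text
time_s: 16.4
eef_pos: [0.5601, 0.3616, 0.1009]
eef_rot: [0.707, 0.708, 0.0, 0.0]
ft_force: [-0.6, -0.3, -1.2]
width: 0.0539
```

Emit:
{"method": "arm_command", "body": {"translation": [[0, 0, 0.05], [0, 0, 0.1], [0, 0, 0.15], [0, 0, 0.15]], "rotation": [[0, 0, 0], [0, 0, 0], [0, 0, 0], [0, 0, 0]], "grip": [0, 0, 0, 0]}}

```text
time_s: 16.8
eef_pos: [0.5601, 0.3617, 0.1008]
eef_rot: [0.707, 0.707, 0.0, 0.0]
ft_force: [-3.4, -2.3, 8.5]
width: 0.0541
```

Contact came at the predicted height (0.1008 against 0.1007), so the chamber is fully seated. I'm releasing it.

Emit:
{"method": "arm_command", "body": {"translation": [[0, 0, 0], [0, 0, 0], [0, 0, 0], [0, 0, 0], [0, 0, 0], [0, 0, 0], [0, 0, 0], [0, 0, -0.5], [0, 0, -1.5], [0, 0, -3.5], [0, 0, -6], [0, 0, -9], [0, 0, -10], [0, 0, -10]], "rotation": [[0, 0, 0], [0, 0, 0], [0, 0, 0], [0, 0, 0], [0, 0, 0], [0, 0, 0], [0, 0, 0], [0, 0, 0], [0, 0, 0], [0, 0, 0], [0, 0, 0], [0, 0, 0], [0, 0, 0], [0, 0, 0]], "grip": [0.7, 0.8, 0.9, 1, 1, 1, 1, 1, 1, 1, 1, 1, 1, 1]}}

```text
time_s: 18.2
eef_pos: [0.561, 0.3626, 0.2019]
eef_rot: [0.707, 0.707, 0.002, 0.001]
ft_force: [0.4, -0.5, 0.3]
width: 0.0854
```

```bash
python3 st.py .565 .0046 .037
```

```text
18.2 [0.561  0.3626 0.2019] tx [-0.001  1.     0.002] tz [ 0.004  0.002 -1.   ] F [ 0.4 -0.5  0.3] w 0.0854 q [-0.06  0.67 -0.85  1.52  0.53  1.18 -0.99]
tool cm [-35.84   0.3   16.42]
```

Emit:
{"method": "arm_command", "body": {"translation": [[-1, 0, 0], [-4, 0, 0], [-8, 0.1, 0], [-12, 0.2, 0], [-16, 0.2, 0], [-20, 0.3, 1], [-24, 0.4, 3], [-28, 0.4, 5], [-32, 0.5, 7], [-34.5, 0.5, 8], [-35.7, 0.5, 8], [-35.7, 0.5, 8], [-35.7, 0.5, 8]], "rotation": [[0, 0, 0], [0, 0, 0], [0, 0, 0], [0, 0, 0], [0, 0, 0], [0, 0, 0], [0, 0, 0], [0, 0, 0], [0, 0, 0], [0, 0, 0], [0, 0, 0], [0, 0, 0], [0, 0, 0]], "grip": [1, 1, 1, 1, 1, 1, 1, 1, 1, 1, 1, 1, 1]}}

```text
time_s: 19.5
eef_pos: [0.5655, 0.0062, 0.1198]
eef_rot: [0.706, 0.708, 0.001, -0.0]
ft_force: [0.1, 0.9, -0.0]
width: 0.0856
```

```bash
python3 st.py .565 .0046 .037
python3 - <<'E'
from m import *
c=shot('top','t3.png');H=hsv(c);h,s,v=H[...,0],H[...,1],H[...,2]
b=blob(c,s<60,(90,210,180,297)); print('wheel',circ(c,b,.045))
u,w=proj(c,(.561,.3615,.14)).astype(int)
b=blob(c,((h>60)&(h<100)&(s>50)),(u-24,w-24,u+24,w+24)); print('ch',circ(c,b,.14))
b=blob(c,((h>60)&(h<100)&(s>50)),(u-24,w-24,u+24,w+24))
b=blob(c,(s<60)&(v>85),(u-9,w-9,u+9,w+9)); print('boss',circ(c,b,.15))
E
python3 cr.py .561 .363 .1 f.png 50;python3 cr.py .565 .005 .05 f2.png 50
```

```text
19.5 [0.5655 0.0062 0.1198] tx [-0.002  1.     0.001] tz [ 0.001  0.001 -1.   ] F [ 0.1  0.9 -0. ] w 0.0856 q [ 0.57  0.6  -0.82  1.85  0.54  0.93 -0.5 ]
tool cm [-0.18 -0.06  8.28]
wheel (array([0.5620748 , 0.36354802]), np.float64(0.151510905032417))
ch (array([0.5588684 , 0.35541864]), np.float64(0.06413647386894863))
boss (array([0.56083889, 0.36253597]), np.float64(0.027799840118754526))
```

View pics/f.png

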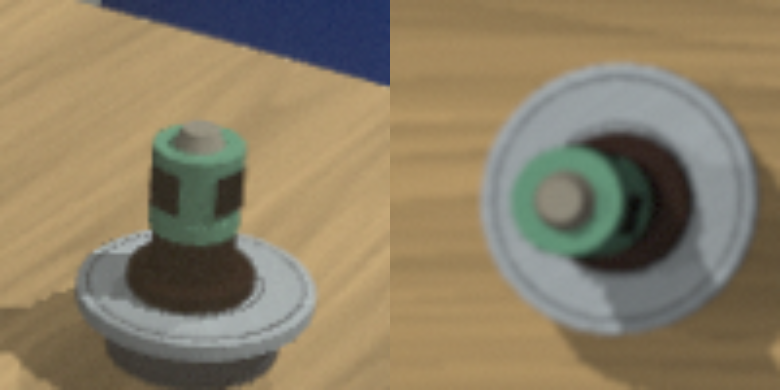

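View pics/f2.png

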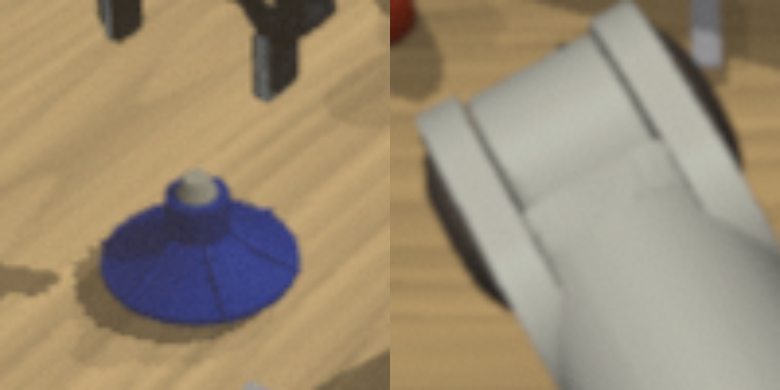

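The chamber is seated and upright, and the roof is under the gripper. I'm grasping its neck.

Emit:
{"method": "arm_command", "body": {"translation": [[0, 0, 1], [0, 0, 2.5], [0, 0, 4], [0, 0, 5.5], [0, 0, 7], [0, 0, 8], [0, 0, 8.3], [0, 0, 8.3], [0, 0, 8.3], [0, 0, 8.3], [0, 0, 8.3], [0, 0, 8.3], [0, 0, 8.3], [0, 0, 8.3], [0, 0, 8.3], [0, 0, 8.3], [0, 0, 8.3]], "rotation": [[0, 0, 0], [0, 0, 0], [0, 0, 0], [0, 0, 0], [0, 0, 0], [0, 0, 0], [0, 0, 0], [0, 0, 0], [0, 0, 0], [0, 0, 0], [0, 0, 0], [0, 0, 0], [0, 0, 0], [0, 0, 0], [0, 0, 0], [0, 0, 0], [0, 0, 0]], "grip": [1, 1, 1, 1, 1, 1, 1, 1, 0.6, 0.5, 0.4, 0.3, 0.2, 0.1, 0, 0, 0]}}

```text
time_s: 21.45
eef_pos: [0.5661, 0.0045, 0.0371]
eef_rot: [0.707, 0.707, 0.0, 0.001]
ft_force: [-0.3, -1.0, 5.9]
width: 0.0306
```

```bash
python3 st.py .565 .0046 .037;python3 cr.py .565 .005 .05 g.png 50
```

```text
21.45 [0.5661 0.0045 0.0371] tx [-0.001  1.    -0.   ] tz [ 0.001 -0.    -1.   ] F [-0.3 -1.   5.9] w 0.0306 q [ 0.5   0.71 -0.73  1.88  0.65  0.8  -0.58]
tool cm [ 0.01 -0.11  0.01]
```

View pics/g.png

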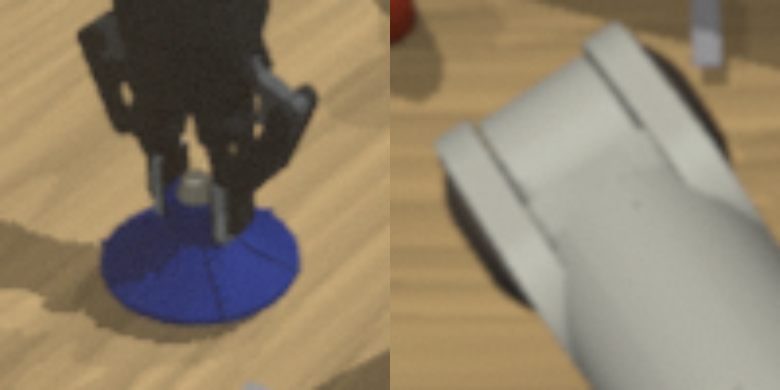

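Emit:
{"method": "arm_command", "body": {"translation": [[0, 0, -0.5], [0, 0, -1.5], [0, 0, -3], [0, 0, -5], [0, 0, -8], [0, 0, -11], [0, 0, -14], [0, 0, -16.5], [0, 0, -18], [0, 0, -18.5], [0, 0, -18.5]], "rotation": [[0, 0, 0], [0, 0, 0], [0, 0, 0], [0, 0, 0], [0, 0, 0], [0, 0, 0], [0, 0, 0], [0, 0, 0], [0, 0, 0], [0, 0, 0], [0, 0, 0]], "grip": [0, 0, 0, 0, 0, 0, 0, 0, 0, 0, 0]}}

```text
time_s: 22.65
eef_pos: [0.5654, 0.0044, 0.2217]
eef_rot: [0.707, 0.707, 0.0, 0.0]
ft_force: [0.6, -0.2, -2.6]
width: 0.0312
```

```bash
python3 st.py .5605 .362 .1771;python3 cr.py .565 .005 .2 g2.png 50
```

```text
22.65 [0.5654 0.0044 0.2217] tx [-0.001  1.    -0.   ] tz [ 0.001 -0.    -1.   ] F [ 0.6 -0.2 -2.6] w 0.0312 q [ 0.64  0.48 -0.91  1.77  0.42  1.11 -0.41]
tool cm [35.76 -0.46  4.44]
```

View pics/g2.png

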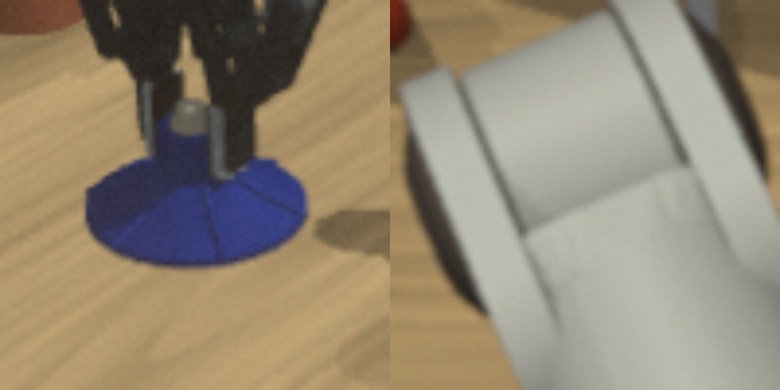

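The roof is held upright. I'm moving it over the stack.

Emit:
{"method": "arm_command", "body": {"translation": [[1, 0, 0], [3, 0, 0], [6, -0.1, 0], [9, -0.1, 0], [12, -0.2, 0], [15, -0.2, 0], [18, -0.2, 0], [21, -0.3, 0], [24, -0.3, 0], [27, -0.4, 0], [30, -0.4, 0], [33, -0.5, 0], [35, -0.5, 0], [35.7, -0.5, 0], [35.7, -0.5, 0], [35.7, -0.5, 0]], "rotation": [[0, 0, 0], [0, 0, 0], [0, 0, 0], [0, 0, 0], [0, 0, 0], [0, 0, 0], [0, 0, 0], [0, 0, 0], [0, 0, 0], [0, 0, 0], [0, 0, 0], [0, 0, 0], [0, 0, 0], [0, 0, 0], [0, 0, 0], [0, 0, 0]], "grip": [0, 0, 0, 0, 0, 0, 0, 0, 0, 0, 0, 0, 0, 0, 0, 0]}}

```text
time_s: 24.35
eef_pos: [0.5601, 0.3603, 0.2205]
eef_rot: [0.707, 0.707, -0.001, 0.0]
ft_force: [0.7, -1.9, -2.6]
width: 0.0308
```

```bash
cat > ch.py <<'E'
from m import *
import sys
x,y=float(sys.argv[1]),float(sys.argv[2]); zc=float(sys.argv[3])
c=cams.camera('scene')
r=50;u0,v0=proj(c,(x,y,zc)).astype(int)-r
im=cv2.resize(c['image'][v0:v0+2*r,u0:u0+2*r],(500,500))
q=np.array([(proj(c,(x,y,z))-[u0,v0]+.5)*5 for z in np.linspace(.05,.3,20)]).astype(int)
cv2.polylines(im,[q.reshape(-1,1,2)],False,(255,255,0),1)
cv2.imwrite('pics/'+sys.argv[4],im[:,:,::-1])
E
python3 st.py .5605 .362 .1771;python3 ch.py .5605 .362 .17 i.png
```

```text
24.35 [0.5601 0.3603 0.2205] tx [-0.     1.    -0.002] tz [-0.001 -0.002 -1.   ] F [ 0.7 -1.9 -2.6] w 0.0308 q [-0.05  0.66 -0.87  1.51  0.52  1.22 -0.99]
tool cm [0.18 0.05 4.34]
```

View pics/i.png

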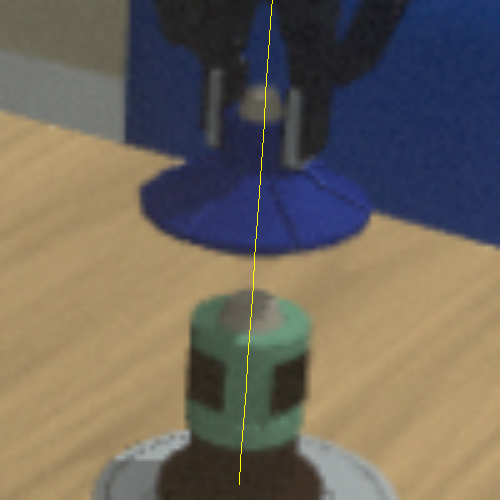

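The roof axis lies within about 1–2 mm of the stack axis in the scene view, so I'm lowering it.

Emit:
{"method": "arm_command", "body": {"translation": [[0, 0, 0.7], [0, 0, 1.7], [0, 0, 2.5], [0, 0, 2.9], [0, 0, 3.2], [0, 0, 3.5], [0, 0, 3.8], [0, 0, 4], [0, 0, 4.1], [0, 0, 4.2], [0, 0, 4.25], [0, 0, 4.3], [0, 0, 4.3]], "rotation": [[0, 0, 0], [0, 0, 0], [0, 0, 0], [0, 0, 0], [0, 0, 0], [0, 0, 0], [0, 0, 0], [0, 0, 0], [0, 0, 0], [0, 0, 0], [0, 0, 0], [0, 0, 0], [0, 0, 0]], "grip": [0, 0, 0, 0, 0, 0, 0, 0, 0, 0, 0, 0, 0]}}

```text
time_s: 25.7
eef_pos: [0.56, 0.3616, 0.1783]
eef_rot: [0.707, 0.708, 0.0, 0.0]
ft_force: [0.3, -0.6, -2.7]
width: 0.0307
```

Emit:
{"method": "arm_command", "body": {"translation": [[0, 0, 0.05], [0, 0, 0.1], [0, 0, 0.15], [0, 0, 0.2], [0, 0, 0.2]], "rotation": [[0, 0, 0], [0, 0, 0], [0, 0, 0], [0, 0, 0], [0, 0, 0]], "grip": [0, 0, 0, 0, 0]}}

```text
time_s: 26.2
eef_pos: [0.5601, 0.3618, 0.1771]
eef_rot: [0.707, 0.707, 0.0, 0.0]
ft_force: [-1.4, -2.0, 4.8]
width: 0.0307
```

```bash
python3 st.py .5605 .362 .1771;python3 ch.py .5605 .362 .17 i2.png
```

```text
26.2 [0.5601 0.3618 0.1771] tx [-0.001  1.     0.   ] tz [ 0.001  0.    -1.   ] F [-1.4 -2.   4.8] w 0.0307 q [-0.06  0.7  -0.84  1.54  0.55  1.15 -1.01]
tool cm [0.02 0.04 0.  ]
```

View pics/i2.png

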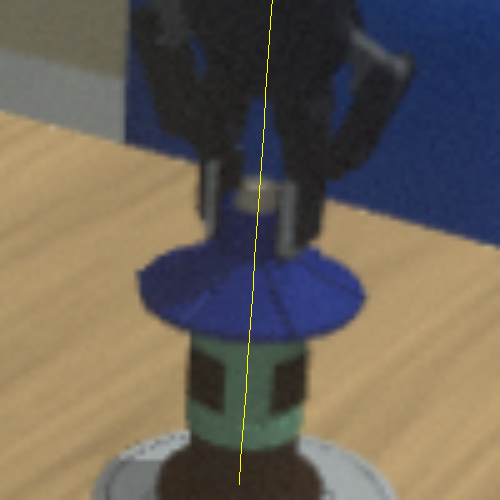

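The roof seated exactly at the predicted height (0.1771), so I'm releasing it.

Emit:
{"method": "arm_command", "body": {"translation": [[0, 0, 0], [0, 0, 0], [0, 0, 0], [0, 0, 0], [0, 0, 0], [0, 0, 0], [0, 0, 0], [0, 0, 0], [0, 0, -0.5], [0, 0, -1.5], [0, 0, -3.5], [0, 0, -6], [0, 0, -8], [0, 0, -8]], "rotation": [[0, 0, 0], [0, 0, 0], [0, 0, 0], [0, 0, 0], [0, 0, 0], [0, 0, 0], [0, 0, 0], [0, 0, 0], [0, 0, 0], [0, 0, 0], [0, 0, 0], [0, 0, 0], [0, 0, 0], [0, 0, 0]], "grip": [0.45, 0.55, 0.65, 0.75, 0.85, 1, 1, 1, 1, 1, 1, 1, 1, 1]}}

```text
time_s: 27.65
eef_pos: [0.5613, 0.3635, 0.2609]
eef_rot: [0.707, 0.708, 0.003, 0.001]
ft_force: [-0.1, 0.6, -0.0]
width: 0.0856
```

```bash
python3 st.py .673 .124 .006
```

```text
27.65 [0.5613 0.3635 0.2609] tx [-0.001  1.     0.004] tz [ 0.005  0.004 -1.   ] F [-0.1  0.6 -0. ] w 0.0856 q [-0.04  0.62 -0.89  1.46  0.49  1.28 -0.97]
tool cm [-24.06  11.    25.46]
```

Emit:
{"method": "arm_command", "body": {"translation": [[-1, 0.5, 0], [-4, 2, 0], [-8, 3.9, 0], [-12, 5.8, 1], [-16, 7.7, 4], [-20, 9.6, 8], [-22.5, 10.8, 11], [-23.7, 11.3, 13.7], [-23.7, 11.3, 13.7], [-23.7, 11.3, 13.7]], "rotation": [[0, 0, 0], [0, 0, 0], [0, 0, 0], [0, 0, 0], [0, 0, 0], [0, 0, 0], [0, 0, 0], [0, 0, 0], [0, 0, 0], [0, 0, 0]], "grip": [1, 1, 1, 1, 1, 1, 1, 1, 1, 1]}}

```text
time_s: 28.65
eef_pos: [0.6723, 0.1248, 0.1186]
eef_rot: [0.707, 0.707, -0.001, -0.001]
ft_force: [-0.7, 1.2, 1.4]
width: 0.0854
```

```bash
python3 st.py .673 .1245 .006
python3 - <<'E'
from m import *
c=shot('top','t4.png');H=hsv(c);h,s,v=H[...,0],H[...,1],H[...,2]
u,w=proj(c,(.561,.362,.2)).astype(int)
b=blob(c,(s<110)&(v>85),(u-6,w-6,u+6,w+6)); print('roofboss',circ(c,b,.208), area(c,b,.208))
b=blob(c,(h>105)&(h<130)&(s>120),(u-35,w-35,u+35,w+35)); print('roof',circ(c,b,.155))
im=cv2.resize(c['image'][w-40:w+40,u-40:u+40],(400,400)); 
c=cams.camera('scene');u0,v0=proj(c,(.673,.1245,.03)).astype(int)-30
im2=cv2.resize(c['image'][v0:v0+60,u0:u0+60],(400,400),interpolation=cv2.INTER_NEAREST)
for z in (0,.036):
    q=np.array([(proj(c,(.673+.02*np.cos(a),.1245+.02*np.sin(a),z))-[u0,v0]+.5)*400/60 for a in np.linspace(0,6.28,60)]).astype(int)
    cv2.polylines(im2,[q.reshape(-1,1,2)],True,(255,255,0),1)
cv2.imwrite('pics/j.png',np.hstack([im,im2])[:,:,::-1])
E
```

```text
28.65 [0.6723 0.1248 0.1186] tx [-0.001  1.     0.001] tz [-0.002  0.001 -1.   ] F [-0.7  1.2  1.4] w 0.0854 q [ 0.29  0.78 -0.79  1.53  0.6   1.08 -0.64]
tool cm [-0.04  0.1  11.26]
roofboss (array([0.56012807, 0.36081092]), np.float64(0.018401418923204498)) [0.56002082 0.36095831]
roof (array([0.55897455, 0.36030348]), np.float64(0.10113581285094322))
```

View pics/j.png

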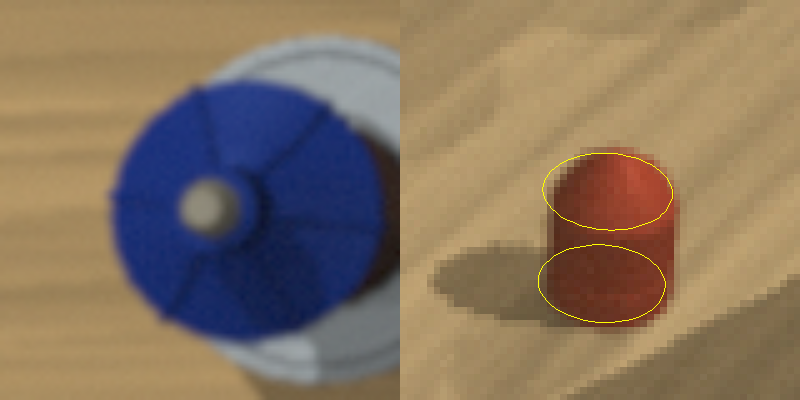

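Emit:
{"method": "arm_command", "body": {"translation": [[0, 0.1, 1], [0, 0.1, 3], [0, 0.1, 5], [0, 0.1, 7], [0, 0.1, 9], [0, 0.1, 10.5], [0, 0.1, 11.2], [0, 0.1, 11.3], [0, 0.1, 11.3], [0, 0.1, 11.3], [0, 0.1, 11.3], [0, 0.1, 11.3], [0, 0.1, 11.3], [0, 0.1, 11.3], [0, 0.1, 11.3], [0, 0.1, 11.3], [0, 0.1, 11.3], [0, 0.1, 11.3]], "rotation": [[0, 0, 0], [0, 0, 0], [0, 0, 0], [0, 0, 0], [0, 0, 0], [0, 0, 0], [0, 0, 0], [0, 0, 0], [0, 0, 0], [0, 0, 0], [0, 0, 0], [0, 0, 0], [0, 0, 0], [0, 0, 0], [0, 0, 0], [0, 0, 0], [0, 0, 0], [0, 0, 0]], "grip": [1, 1, 1, 1, 1, 1, 1, 1, 1, 0.7, 0.6, 0.5, 0.4, 0.3, 0.2, 0.1, 0, 0], "squeeze": 40}}

```text
time_s: 30.55
eef_pos: [0.6749, 0.1248, 0.0073]
eef_rot: [0.707, 0.707, 0.0, 0.0]
ft_force: [-0.6, -1.5, 6.6]
width: 0.0386
```

```bash
python3 st.py .673 .1245 .006;python3 cr.py .673 .1245 .04 k.png 40
```

```text
30.55 [0.6749 0.1248 0.0073] tx [-0.001  1.     0.   ] tz [ 0.001  0.    -1.   ] F [-0.6 -1.5  6.6] w 0.0386 q [ 0.24  0.91 -0.7   1.57  0.7   0.92 -0.7 ]
tool cm [-0.03 -0.2   0.13]
```

View pics/k.png

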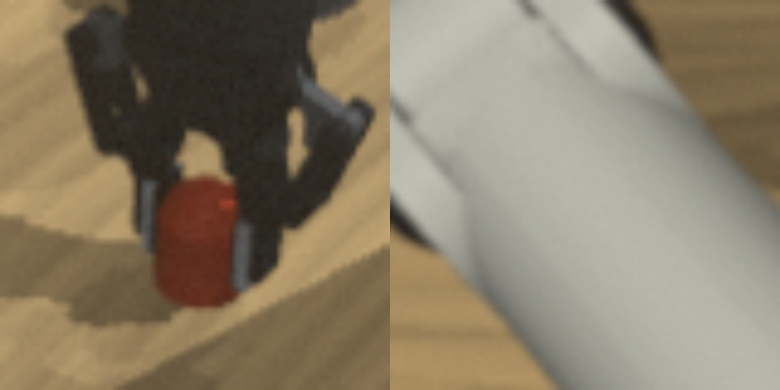

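Emit:
{"method": "arm_command", "body": {"translation": [[0, 0, -0.5], [0, 0, -1.5], [0, 0, -3.5], [0, 0, -6], [0, 0, -9], [0, 0, -12], [0, 0, -15], [0, 0, -18], [0, 0, -21], [0, 0, -23], [0, 0, -24], [0, 0, -24]], "rotation": [[0, 0, 0], [0, 0, 0], [0, 0, 0], [0, 0, 0], [0, 0, 0], [0, 0, 0], [0, 0, 0], [0, 0, 0], [0, 0, 0], [0, 0, 0], [0, 0, 0], [0, 0, 0]], "grip": [0, 0, 0, 0, 0, 0, 0, 0, 0, 0, 0, 0]}}

```text
time_s: 31.85
eef_pos: [0.675, 0.1253, 0.2489]
eef_rot: [0.707, 0.708, 0.001, 0.001]
ft_force: [0.3, 0.6, -1.2]
width: 0.0382
```

Emit:
{"method": "arm_command", "body": {"translation": [[1, -0.5, 0], [3, -1.5, 0], [6, -2.9, 0], [9, -4.4, 0], [12, -5.8, 0], [15, -7.3, 0], [18, -8.7, 0], [21, -10.2, 0], [23, -11.1, 0], [23.7, -11.4, 0], [23.7, -11.4, 0], [23.7, -11.4, 0]], "rotation": [[0, 0, 0], [0, 0, 0], [0, 0, 0], [0, 0, 0], [0, 0, 0], [0, 0, 0], [0, 0, 0], [0, 0, 0], [0, 0, 0], [0, 0, 0], [0, 0, 0], [0, 0, 0]], "grip": [0, 0, 0, 0, 0, 0, 0, 0, 0, 0, 0, 0]}}

```text
time_s: 33.05
eef_pos: [0.5606, 0.36, 0.2454]
eef_rot: [0.707, 0.707, -0.001, 0.0]
ft_force: [-0.8, 0.6, -0.1]
width: 0.0387
```

```bash
python3 st.py .5602 .3615 .205;python3 ch.py .5602 .3615 .22 l.png
```

```text
33.05 [0.5606 0.36   0.2454] tx [ 0.     1.    -0.002] tz [-0.001 -0.002 -1.   ] F [-0.8  0.6 -0.1] w 0.0387 q [-0.04  0.64 -0.88  1.48  0.5   1.26 -0.97]
tool cm [ 0.15 -0.04  4.04]
```

View pics/l.png

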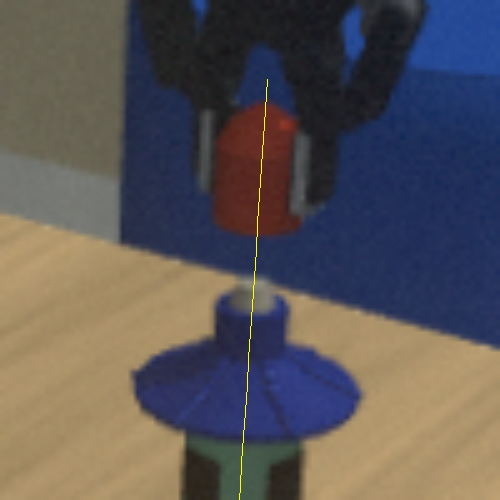

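Finial and roof boss are both on the axis line, within about 1 mm. I'm lowering the finial.

Emit:
{"method": "arm_command", "body": {"translation": [[0, 0, 0.7], [0, 0, 1.7], [0, 0, 2.4], [0, 0, 2.7], [0, 0, 3], [0, 0, 3.3], [0, 0, 3.6], [0, 0, 3.8], [0, 0, 3.9], [0, 0, 4], [0, 0, 4]], "rotation": [[0, 0, 0], [0, 0, 0], [0, 0, 0], [0, 0, 0], [0, 0, 0], [0, 0, 0], [0, 0, 0], [0, 0, 0], [0, 0, 0], [0, 0, 0], [0, 0, 0]], "grip": [0, 0, 0, 0, 0, 0, 0, 0, 0, 0, 0]}}

```text
time_s: 34.2
eef_pos: [0.56, 0.3616, 0.2063]
eef_rot: [0.707, 0.708, 0.0, 0.0]
ft_force: [0.2, -1.2, 0.6]
width: 0.0381
```

Emit:
{"method": "arm_command", "body": {"translation": [[0, 0, 0.05], [0, 0, 0.1], [0, 0, 0.15], [0, 0, 0.2], [0, 0, 0.2]], "rotation": [[0, 0, 0], [0, 0, 0], [0, 0, 0], [0, 0, 0], [0, 0, 0]], "grip": [0, 0, 0, 0, 0]}}

```text
time_s: 34.7
eef_pos: [0.5602, 0.3618, 0.2053]
eef_rot: [0.707, 0.707, 0.0, 0.0]
ft_force: [-1.8, -1.8, 4.2]
width: 0.0384
```

```bash
python3 st.py .5602 .3615 .205;python3 ch.py .5602 .3615 .19 l2.png
```

```text
34.7 [0.5602 0.3618 0.2053] tx [-0.001  1.     0.   ] tz [ 0.001  0.    -1.   ] F [-1.8 -1.8  4.2] w 0.0384 q [-0.05  0.67 -0.86  1.52  0.53  1.2  -1.  ]
tool cm [-0.03 -0.    0.03]
```

View pics/l2.png

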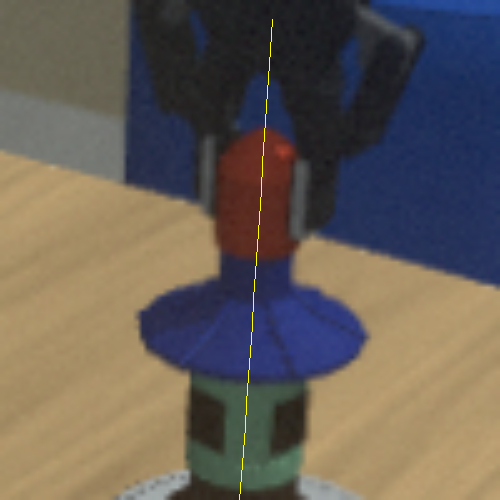

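Finial seated at 0.2053 against a predicted 0.205. I'm releasing it and withdrawing.

Emit:
{"method": "arm_command", "body": {"translation": [[0, 0, 0], [0, 0, 0], [0, 0, 0], [0, 0, 0], [0, 0, 0], [0, 0, 0], [0, 0, 0], [0, 0, 0], [0, 0, -0.5], [0, 0, -1.5], [0, 0, -3.5], [0, 0, -6], [0, 0, -8], [0, 0, -8]], "rotation": [[0, 0, 0], [0, 0, 0], [0, 0, 0], [0, 0, 0], [0, 0, 0], [0, 0, 0], [0, 0, 0], [0, 0, 0], [0, 0, 0], [0, 0, 0], [0, 0, 0], [0, 0, 0], [0, 0, 0], [0, 0, 0]], "grip": [0.55, 0.6, 0.7, 0.8, 0.9, 1, 1, 1, 1, 1, 1, 1, 1, 1]}}

```text
time_s: 36.15
eef_pos: [0.5612, 0.3634, 0.2889]
eef_rot: [0.707, 0.708, 0.003, 0.001]
ft_force: [-0.3, 1.3, 0.1]
width: 0.0857
```

Emit:
{"method": "arm_command", "body": {"translation": [[-2, 0, 0], [-5, 0, 0], [-9, 0, 0], [-13, 0, 0], [-17, 0, 0], [-21, 0, 0], [-24, 0, 0], [-25, 0, 0], [-25, 0, 0], [-25, 0, 0]], "rotation": [[0, 0, 0], [0, 0, 0], [0, 0, 0], [0, 0, 0], [0, 0, 0], [0, 0, 0], [0, 0, 0], [0, 0, 0], [0, 0, 0], [0, 0, 0]], "grip": [1, 1, 1, 1, 1, 1, 1, 1, 1, 1]}}

```text
time_s: 37.15
eef_pos: [0.56, 0.1133, 0.2845]
eef_rot: [0.706, 0.708, 0.001, -0.0]
ft_force: [0.2, 0.2, -0.6]
width: 0.0855
```

```bash
python3 st.py;python3 cr.py .5602 .3615 .14 m.png 60
python3 - <<'E'
from h import *
shot('scene','s9.png')
E
```

```text
37.15 [0.56   0.1133 0.2845] tx [-0.003  1.     0.001] tz [ 0.     0.001 -1.   ] F [ 0.2  0.2 -0.6] w 0.0855 q [ 0.48  0.43 -0.95  1.68  0.36  1.22 -0.55]
```

View pics/m.png

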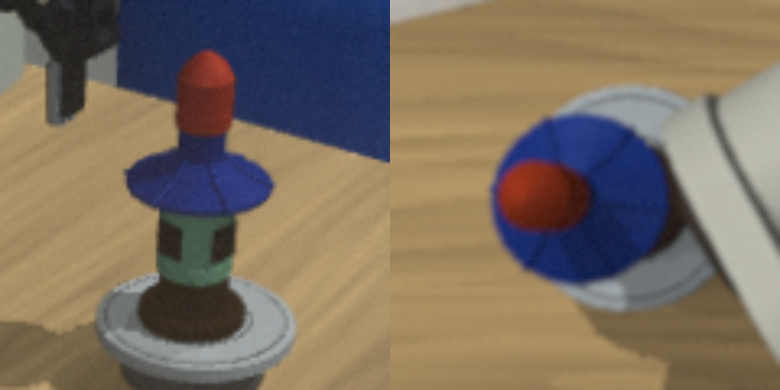

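View pics/s9.png

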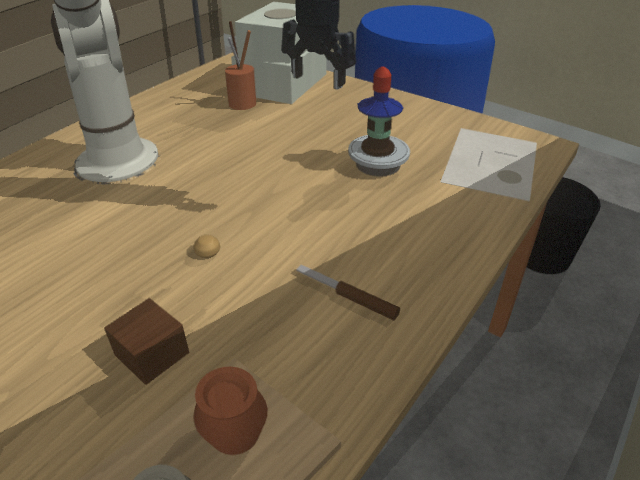

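The lantern stands straight on the wheel (scene pixels about (380,70) to (378,150)). The stone (207,246), block (147,340) and knife (350,290) are where they started, and the arm is clear of everything.

```bash
python3 -c "
from h import *
print(hand_in())"
```

```text
the job is handed in; nothing more can be done
None
```

I put the lantern together on the wheel in order (foot, chamber, roof, finial) and handed it in at about 37 s of robot time.

**Seating:** The chamber, roof and finial made contact within about 0.5 mm of their predicted seated heights. The force at each set-down was only about 4–9 N. The foot touched down about 2 mm above my first estimate, because its grip height read about 1.5 mm higher than planned.

**Last checks:** The final pictures show the stack upright, and I measured it within about 2–3 mm of the wheel axis. The gripper is clear of everything, and the stone, block and knife are where they started.

**Disagreements:**
- The two cameras disagreed by about 2–3 mm on where the finial stood. The offset lay mostly along the jaw direction, so the grasp centred it.
- Top-view outlines touched by shadow (the foot flange and the chamber side) were 3–7 mm off from the boss readings, so I went by the bosses and the arm's own position.
- My first top-view measurements were about 2 mm off because of a mask error, which I fixed before moving.

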